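# Pack a hose nipple under the hold-down bridge of its case and snap the lid shut

## Task

Pack the barbed hose nipple in the open green case: barbed end first under the yellow bridge, lying flat in the tray and pushed fully home against the end stop under the bridge. Then shut the lid and press it down until it snaps past its catch. Leave the other fittings and the spanner where they are.

Things in the scene. Friction and masses are not known exactly. Their poses are not given: they have to be found in the camera images.
- nipple: Hose nipple to pack, metal, 160 mm long, about 0.4 kg. Along its own x: grey barbed shank, 34 mm diameter, x = +20 to +90 mm; grey octagonal collar, 42 mm across flats, -20 to +20 mm; brass-coloured threaded tail, 34 mm diameter, -70 to -20 mm. It rests on a flat of the collar. Origin: underside of the collar, at its middle; the long axis runs 21 mm above it.
- nipple_nose (a point): Centre of the end face of the nipple's barbed end, on its long axis (90 mm from the collar's middle).
- nipple_tail (a point): Centre of the end face of the nipple's threaded tail, on its long axis (70 mm from the collar's middle).
- case: Green transit case: a shallow tray fixed to the bench, 178 mm (x) by 128 mm (y). Origin: centre of its underside; x points along it to the yellow bridge, y to the catch side, z up. Floor 8 mm above the underside; 4 mm walls all round rise to 30 mm; inside 170 by 120 mm, x from -85 to +85 mm. On its floor the nipple's axis is 29 mm above the underside, with 10 mm of play lengthwise.
- bridge_mouth (a point): Middle of the front (-x) opening of the yellow hold-down bridge, on the tray floor, at case x = +35, y = 0, z = 8 mm. The passage behind it is 44 mm wide, 48 mm high and 50 mm deep; the bridge's top is 62 mm above the bench. The nipple cannot go in level over the near wall: it goes nose down, tail up, some 10 to 14 degrees at full depth (more farther out), then the tail is let down.
- end_stop (a point): Middle of the end stop that closes the passage under the bridge, at case x = +85, y = 0, z = 29 mm: where the centre of the nose comes when fully home.
- lid (a joint): Angle of the case's lid, rad: 0 shut, 2.0 leaning fully back. The lid is a shell 178 by 128 mm and 40 mm deep, hinged along the case's -y side. Shut, its top is 70 mm above the case's underside. An orange spring catch at the middle of the case's +y side stops it some 0.05 rad short; pressed with 10 to 15 N near its free edge it snaps past, down to 0.
- lid_hinge (a point): On the lid's hinge line, at its middle: 64 mm to -y of the case's centre and 30 mm above its underside; axes turn with the lid (x along the hinge, as the case's x; y from the hinge to the lid's free edge; z out of the lid's outer face).
- lid_press (a point): On the lid's outer face at an orange patch near its free edge, 105 mm from the hinge and 23 mm from the free edge, halfway along. The place to press. Axes as those of lid_hinge.
- reducer_a: Bystander: bright bottle-shaped reducer, 60 mm diameter, 105 mm tall, standing, loose. Origin at the centre of its underside.
- reducer_b: Bystander: grey bottle-shaped reducer, 60 mm diameter, 105 mm tall, standing, loose. Origin at the centre of its underside.
- coupling: Bystander: metal coupling ring, 72 mm diameter, 50 mm tall, loose. Origin at the centre of its underside.
- gasket: Bystander: black rubber ring, 68 mm diameter, 12 mm thick, loose. Origin at the centre of its underside.
- spanner: Bystander: spanner 200 mm long, lying flat, loose. Origin under its middle, x along it.
Not all that is in view belongs to the job. What is shaped like the nipple but blue is not meant.

How it is judged:
On the way, in this order (a step that is already met when the one before it is completed fails the run):
1. the nipple lies flat in the tray, its barbed end under the bridge and home against the stop, the lid still open (x of nipple_nose in the frame of case above 0.08 m and z of nipple_nose in the frame of case between 0.023 and 0.035 m and z of nipple_tail in the frame of case between 0.023 and 0.035 m and y of nipple_nose in the frame of case between -0.01 and 0.01 m and y of nipple_tail in the frame of case between -0.025 and 0.025 m and value of joint lid above 0.5 rad), for 0.2 s.
2. the lid is pressed shut past its catch (value of joint lid below 0.025 rad), for 0.2 s.
At the end, for the whole second after the job is handed in: The nipple lies flat in the tray (both ends of its axis within 6 mm of 29 mm above the case's underside, nose within 10 mm and tail within 25 mm of the middle line), its barbed end under the bridge and within 5 mm of the end stop, at rest; the lid is shut past its catch (below 0.025 rad) (x of nipple_nose in the frame of case above 0.08 m and z of nipple_nose in the frame of case between 0.023 and 0.035 m and z of nipple_tail in the frame of case between 0.023 and 0.035 m and y of nipple_nose in the frame of case between -0.01 and 0.01 m and y of nipple_tail in the frame of case between -0.025 and 0.025 m and value of joint lid below 0.025 rad and linear speed of nipple below 0.02 m/s); the robot touches nothing.
It fails at once if the reducer_a is moved by more than 30 mm (distance of reducer_a from where it was at the start of the episode above 0.03 m).
It fails at once if the reducer_b is moved by more than 30 mm (distance of reducer_b from where it was at the start of the episode above 0.03 m).
It fails at once if the coupling is moved by more than 30 mm (distance of coupling from where it was at the start of the episode above 0.03 m).
It fails at once if the gasket is moved by more than 30 mm (distance of gasket from where it was at the start of the episode above 0.03 m).
It fails at once if the spanner is moved by more than 30 mm (distance of spanner from where it was at the start of the episode above 0.03 m).
It also fails if it takes over 58 s, if anything falls off the work surface, if the arm or the gripper's body presses on something with over 40 N, if the wrist force passes 120 N, or if a joint passes its speed limit or range.

## Robot

A 6-joint arm with a two-finger parallel gripper is mounted at the origin on the work surface. World frame = base frame: x ahead of the robot, y to its left, z up, the work surface at z = 0. Lengths are in m, angles in rad, forces in N, time in s.
With the tool pointing down it reaches from about 0.3 to 0.775 m from the base axis. Payload 14.6 kg.
Tool frame: the origin (TCP) lies midway between the tips of the shut fingers; the grasp point (between the pads) lies 19 mm behind it; z points along the fingers, y is the line along which they close (so a half turn about z gives the same grasp; the last joint's range is limited). The gripper opens to 94 mm and grips with 3 to 60 N. Pads are 16 mm wide; open, the fingers measure 119 mm over their backs; the gripper's body (75 mm by 177 mm) begins 78 mm behind the grasp point.
Start: joints at [1.139, 0.3, 1.521, -0, 1.321, -0.067], TCP at [0.196, 0.514, 0.205] pointing down, gripper open.
Joint ranges: [-3.03, 3.03], [-0.79, 2.21], [0.23, 2.52], [-1.04, 4.18], [0, 3.07], [-2.55, 2.55]. Speed limits (rad/s): [2.22, 2.22, 2.57, 3.14, 3.14, 3.14].

## Interface

Orientations are given as a unit quaternion [x, y, z, w].
In Python, from workcell import move_pose, move_linear, movej, move_gripper, hold, inverse_kinematics, read_state, camera, PlanningError, close_job gives the robot as it stands. The module is installed in compiled form; this text tells all that it offers. Calls block until the motion is done:
- move_pose(position, orientation): joint-space move of the TCP to a pose.
- move_linear(position, rot=None, v=0.15, f_stop=None): straight line of the TCP; rot=None keeps the orientation; v is the mean speed in m/s. With f_stop (N) it stops when the force on the tool has changed by that much, and returns True; else False.
- movej(angles): joint-space move.
- move_gripper(opening): finger opening in m; the grip force is fixed at half the most; returns when the fingers have stopped.
- hold(seconds).
- inverse_kinematics(position, orientation): joint angles nearest the present ones, or None.
- read_state(): the state.
- camera(name): name is "scene" or "side" or "wrist"; returns a dict with "img" (400x640x3 uint8, blue, green, red), "z_map" (400x640 float32, m along the optical axis (not along the pixel's ray), 0 where there is no reading), "mtx" (3x3 intrinsics, pixels), "xyz" and "attitude" of the camera in the world. Camera axes: x right, y down, z forward; pixel columns grow to the right and rows downward; lengths in m; the calibration is good to about 2 mm. A picture is of the moment at which its call begins.
A pose or a line that the arm cannot do raises PlanningError and nothing moves.
- close_job(): hands the job in; it is judged then, once.
The state is a dict: "t": time; "qpos": joint angles; "joint_vel": joint speeds; "joint_torque": joint torques, N m; "eef_pos": TCP position; "tool_rot": TCP orientation; "force": force on the tool from outside, world axes, zero at the start; "ft_torque": the same for the moment, N m; "grip_width": finger opening in m; "grip_force": force on a finger pad.
Only numpy, scipy, OpenCV 4.12 (cv2) and the standard library are available. Lean on these libraries where they do the work, as an engineer would, in place of code of your own. Each camera call takes 0.05 s, during which the arm holds its last target. There are 200 camera calls.

## Working session

There is one attempt and no reset: what is moved stays moved. The work goes in short steps, each a Python script; the robot and the scene stay as the last script left them, time stands still between calls to the robot, and variables do not carry over. Pictures are saved under pics/ and viewed, at most 10 in all, crops included, and the job is handed in when it is done.

```bash
mkdir -p pics
cat > h.py <<'E'
import numpy as np, cv2
from scipy.spatial.transform import Rotation as R
from workcell import *
def campose(c):
    a=np.array(c["attitude"],float)
    return (a if a.shape==(3,3) else R.from_quat(a).as_matrix()), np.array(c["xyz"],float)
def cloud(c):
    z=c["z_map"]; v,u=np.mgrid[:z.shape[0],:z.shape[1]]
    p=np.stack([u,v,np.ones_like(u)],-1)@np.linalg.inv(c["mtx"]).T*z[...,None]
    A,t=campose(c); return p@A.T+t
E
python3 - <<'E'
from h import *
for n in("scene","side"):
    c=camera(n); cv2.imwrite(f"pics/{n}0.png",c["img"]); np.savez(f"{n}0.npz",**c); print(n,c["xyz"],c["attitude"],c["mtx"])
print(read_state())
E
```

```text
scene [ 1.07598528 -0.92930177  1.00521669] [ 0.87659637  0.22968531 -0.10325496 -0.41007545] [[452.62301747   0.         320.67173007]
 [  0.         452.62301747 198.27284566]
 [  0.           0.           1.        ]]
side [ 0.25695731 -0.8361986   1.1667833 ] [ 0.92792829 -0.14211649  0.05972452 -0.33938913] [[498.29803662   0.         307.72848031]
 [  0.         498.29803662 190.18438528]
 [  0.           0.           1.        ]]
{'t': 0.1, 'qpos': array([ 1.13939222e+00,  3.00381800e-01,  1.52148980e+00,  3.82105983e-05,
        1.32066335e+00, -6.66053540e-02]), 'joint_vel': array([-1.83790117e-04,  1.43995640e-05, -5.41374703e-04,  2.75378658e-04,
        1.41190928e-03,  3.49083154e-04]), 'joint_torque': array([ 2.20018235e-03, -5.32640290e+01, -3.53287268e+01,  7.10348622e-02,
        2.34081689e-02, -7.52117899e-05]), 'eef_pos': array([0.19612566, 0.51361534, 0.20497392]), 'tool_rot': array([ 1.81394307e-01,  9.83410333e-01, -4.52057785e-04, -1.34047676e-04]), 'force': array([-0.75059481,  0.78181886, -0.30627365]), 'ft_torque': array([-0.00559704, -0.01090209,  0.02345511]), 'grip_force': 0.0, 'grip_width': 0.09400986969400557}
```

View pics/scene0.png

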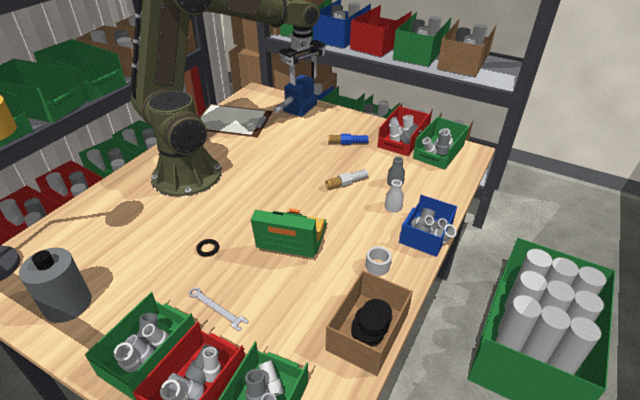

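View pics/side0.png

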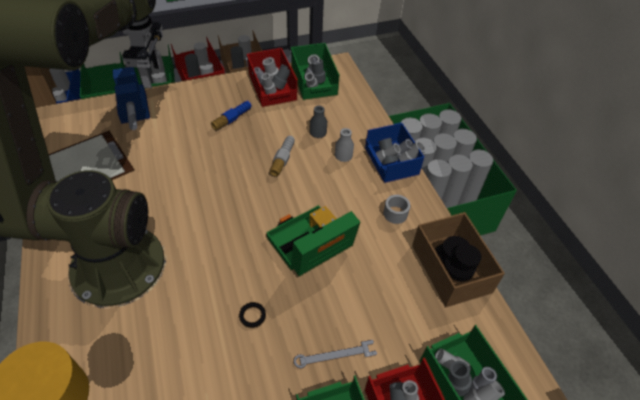

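The scene view shows the grey-and-brass nipple at about (347,180), with the case at (288,232) and its lid open towards the camera. The side view shows the nipple at (283,157), the case at (312,240) and the bridge at (322,217). The blue lookalike is at (232,116).

Run:
```python
from h import *
for n,boxes in(("scene",dict(nip=(320,165,375,195),case=(245,205,332,262),ra=(380,178,408,212),rb=(386,155,408,190),coup=(362,245,395,276))),("side",dict(nip=(264,132,300,180),case=(260,203,365,275),ra=(332,128,356,164),rb=(305,105,330,138),coup=(380,194,412,224)))):
    c=dict(np.load(f"{n}0.npz")); P=cloud(c)
    hsv=cv2.cvtColor(c["img"],cv2.COLOR_BGR2HSV)
    for k,(x0,y0,x1,y1) in boxes.items():
        p=P[y0:y1,x0:x1].reshape(-1,3); h=hsv[y0:y1,x0:x1].reshape(-1,3).astype(int)
        m=(p[:,2]>.008)&(p[:,2]<.3); q=p[m]
        print(n,k,len(q),"lo",q.min(0).round(3),"hi",q.max(0).round(3),"mean",q.mean(0).round(3))
        if k=="nip":
            xy=q[:,:2]; u,s,vt=np.linalg.svd(xy-xy.mean(0),full_matrices=False); t=(xy-xy.mean(0))@vt[0]
            print("axis",vt[0],t.min(),t.max()); hh=h[m]; br=hh[:,1]>110; print("brass",br.sum(),q[br].mean(0).round(3),"grey",q[~br].mean(0).round(3))
        if k=="case":
            hh=h[m]; g=(hh[:,0]>45)&(hh[:,0]<85)&(hh[:,1]>100); y=(hh[:,0]>18)&(hh[:,0]<32)&(hh[:,1]>150); 
            print("yellow",y.sum(),q[y].mean(0).round(3),q[y].min(0).round(3),q[y].max(0).round(3)); o=(hh[:,0]<14)&(hh[:,1]>170)&(hh[:,2]>120); print("orange",o.sum(),q[o].mean(0).round(3),q[o].min(0).round(3),q[o].max(0).round(3))
            top=q[g&(q[:,2]>.12)]; print("lidtop",len(top),cv2.minAreaRect(top[:,:2].astype(np.float32)))
            b=q[g&(q[:,2]<.045)&(q[:,2]>.012)]; print("tray",cv2.minAreaRect(b[:,:2].astype(np.float32)))
```

```text
scene nip 411 lo [0.477 0.168 0.008] hi [0.591 0.31  0.044] mean [0.539 0.233 0.028]
axis [-0.5833781  -0.81220071] -0.08706244083696707 0.07505657400982015
brass 132 [0.508 0.192 0.026] grey [0.553 0.252 0.028]
scene case 2766 lo [ 0.413 -0.214  0.008] hi [0.629 0.011 0.161] mean [ 0.545 -0.16   0.099]
yellow 128 [ 0.586 -0.059  0.056] [ 0.517 -0.195  0.023] [ 0.604 -0.023  0.128]
orange 142 [ 0.53  -0.155  0.108] [ 0.46  -0.2    0.026] [ 0.579 -0.004  0.135]
lidtop 1006 ((0.5384555459022522, -0.16946598887443542), (0.17758522927761078, 0.04585304856300354), 15.417875289916992)
tray ((0.5173031091690063, -0.09123493731021881), (0.17600348591804504, 0.18247751891613007), 15.569579124450684)
scene ra 506 lo [0.66  0.169 0.008] hi [0.762 0.339 0.106] mean [0.73  0.206 0.054]
scene rb 449 lo [0.657 0.184 0.008] hi [0.75  0.35  0.106] mean [0.699 0.291 0.07 ]
scene coup 576 lo [ 0.758 -0.19   0.008] hi [ 0.829 -0.031  0.101] mean [ 0.795 -0.081  0.037]
side nip 496 lo [0.475 0.172 0.008] hi [0.591 0.373 0.047] mean [0.53  0.236 0.032]
axis [-0.56736108 -0.82346913] -0.12122919139311905 0.0730732462244548
brass 179 [0.501 0.196 0.029] grey [0.546 0.259 0.033]
side case 3642 lo [ 0.407 -0.209  0.008] hi [0.651 0.014 0.165] mean [ 0.517 -0.129  0.087]
yellow 351 [ 0.562 -0.059  0.063] [ 0.473 -0.196  0.009] [0.601 0.011 0.163]
orange 27 [ 0.471 -0.008  0.04 ] [ 0.456 -0.019  0.032] [ 0.485 -0.003  0.046]
lidtop 1234 ((0.5359693169593811, -0.16682404279708862), (0.1790519505739212, 0.0421692319214344), 15.989716529846191)
tray ((0.5129342079162598, -0.08937206864356995), (0.1774611622095108, 0.17827245593070984), 16.116134643554688)
side ra 471 lo [0.699 0.176 0.008] hi [0.803 0.293 0.11 ] mean [0.724 0.196 0.061]
side rb 449 lo [0.65  0.302 0.008] hi [0.72  0.424 0.111] mean [0.679 0.323 0.06 ]
side coup 532 lo [ 0.754 -0.102  0.008] hi [ 0.828 -0.027  0.057] mean [ 0.789 -0.068  0.035]
```

```bash
cat >> h.py <<'E'
def down(yaw):  # tool z down, tool y along horizontal direction yaw+90deg (closing)
    x=np.array([np.cos(yaw),np.sin(yaw),0]); z=np.array([0,0,-1.]); return np.column_stack([x,np.cross(z,x),z])
def q(M): return R.from_matrix(M).as_quat()
E
python3 - <<'E'
from h import *
a=np.deg2rad(15.8); ex=np.array([np.cos(a),np.sin(a),0]); ey=np.array([-np.sin(a),np.cos(a),0])
for n in("scene","side"):
    c=dict(np.load(f"{n}0.npz")); P=cloud(c).reshape(-1,3); h=cv2.cvtColor(c["img"],cv2.COLOR_BGR2HSV).reshape(-1,3).astype(int)
    d=P-[.489,-.072,0]; L=np.c_[d@ex,d@ey,P[:,2]]
    m=(abs(L[:,0])<.1)&(L[:,1]<-.05)&(L[:,1]>-.2)&(L[:,2]>.02)&(h[:,0]>40)&(h[:,0]<85)&(h[:,1]>80)
    Q=L[m]
    for z in np.arange(.03,.17,.01):
        s=Q[abs(Q[:,2]-z)<.005]
        if len(s)>5: print(n,round(z,3),len(s),np.percentile(s[:,1],[2,20,50,80,98]).round(3),s[:,0].min().round(3),s[:,0].max().round(3))
for i,(p,y) in enumerate([((.47,.19,.36),a),((.47,-.02,.36),a)]):
    best=None
    for yy in(y,y+np.pi,y+np.pi/2,y-np.pi/2):
        k=inverse_kinematics(p,q(down(yy)))
        if k is not None and (best is None or abs(k[5])<abs(best[5])): best=k
    print(best); movej(best)
    c=camera("wrist"); np.savez(f"w{i}.npz",**c); cv2.imwrite(f"pics/w{i}.png",c["img"]); print(c["xyz"],campose(c)[0][:,2],read_state()["t"])
cv2.imwrite("pics/w.png",np.vstack([cv2.resize(cv2.imread(f"pics/w{i}.png"),(480,300)) for i in(0,1)]))
E
```

```text
scene 0.03 112 [-0.115 -0.114 -0.113 -0.111 -0.11 ] -0.066 0.1
scene 0.04 110 [-0.117 -0.115 -0.114 -0.112 -0.111] -0.066 0.1
scene 0.05 103 [-0.119 -0.117 -0.115 -0.114 -0.112] -0.064 0.097
scene 0.06 118 [-0.12  -0.118 -0.116 -0.115 -0.113] -0.066 0.097
scene 0.07 119 [-0.121 -0.119 -0.118 -0.116 -0.114] -0.065 0.099
scene 0.08 115 [-0.122 -0.12  -0.119 -0.118 -0.117] -0.066 0.098
scene 0.09 123 [-0.123 -0.121 -0.12  -0.119 -0.117] -0.064 0.099
scene 0.1 122 [-0.124 -0.122 -0.121 -0.12  -0.118] -0.064 0.099
scene 0.11 91 [-0.126 -0.123 -0.122 -0.121 -0.12 ] -0.065 0.1
scene 0.12 70 [-0.127 -0.125 -0.123 -0.122 -0.121] -0.066 0.098
scene 0.13 64 [-0.127 -0.125 -0.125 -0.123 -0.122] -0.065 0.098
scene 0.14 114 [-0.128 -0.127 -0.126 -0.124 -0.123] -0.064 0.098
scene 0.15 643 [-0.129 -0.123 -0.112 -0.098 -0.088] -0.07 0.1
scene 0.16 85 [-0.119 -0.102 -0.095 -0.091 -0.088] -0.058 0.097
side 0.03 35 [-0.11  -0.108 -0.107 -0.063 -0.052] -0.07 0.087
side 0.04 89 [-0.112 -0.111 -0.11  -0.106 -0.077] -0.07 0.099
side 0.05 74 [-0.113 -0.112 -0.111 -0.11  -0.078] -0.069 0.1
side 0.06 118 [-0.1
[... 321 characters left out ...]
118 -0.116 -0.083] -0.07 0.099
side 0.12 63 [-0.121 -0.12  -0.119 -0.104 -0.081] -0.069 0.097
side 0.13 62 [-0.122 -0.122 -0.121 -0.113 -0.087] -0.07 0.098
side 0.14 91 [-0.124 -0.123 -0.122 -0.116 -0.085] -0.069 0.099
side 0.15 577 [-0.124 -0.121 -0.112 -0.1   -0.086] -0.07 0.099
side 0.16 435 [-0.12  -0.108 -0.096 -0.089 -0.084] -0.07 0.1
[ 3.11910268e-01  1.33346779e-01  1.37078567e+00 -4.44089210e-16
  1.63746021e+00  3.61482463e-02]
[0.44696666 0.26769662 0.53871046] [ 0.07696009 -0.26456723 -0.96129149] 1.8083
[-1.20408172e-01  4.68389321e-02  1.46464148e+00 -4.44089210e-16
  1.63011224e+00 -3.96170193e-01]
[0.44735113 0.05790591 0.53911218] [ 0.07740721 -0.26428684 -0.96133271] 2.7083
```

View pics/w.png

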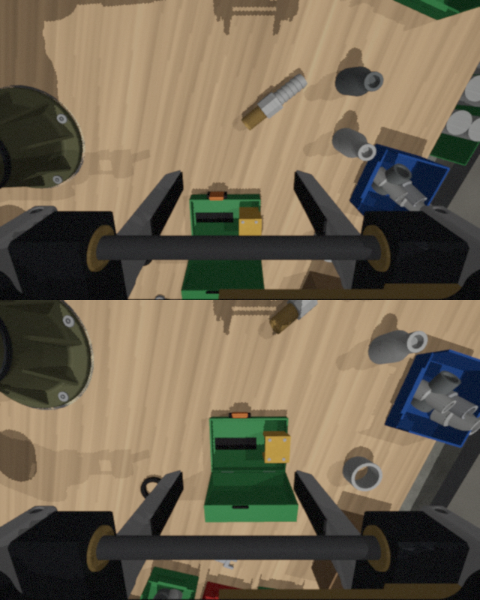

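The wrist views show the case square in frame, with the catch at about (216,196) in the upper view and the yellow bridge right of the tray middle. The lid is open and leans back only about 7°, which may foul the gripper body, so I'll push it further back first. The nipple runs from its brass end at (245,122) to its nose at (302,80) in the upper view. Next I'll take precise fits.

```bash
cat > fit.py <<'E'
from h import *
a=np.deg2rad(15.8)
for n in("w0","w1","scene0","side0"):
    c=dict(np.load(f"{n}.npz")); P=cloud(c).reshape(-1,3); h=cv2.cvtColor(c["img"],cv2.COLOR_BGR2HSV).reshape(-1,3).astype(int)
    near=lambda p,r:np.hypot(P[:,0]-p[0],P[:,1]-p[1])<r
    m=near((.54,.235),.10)&(P[:,2]>.026)&(P[:,2]<.06); Q=P[m]
    if len(Q)>200:
        xy=Q[:,:2]; mu=xy.mean(0); vt=np.linalg.svd(xy-mu,full_matrices=False)[2][0]; vt=vt*np.sign(vt[1]); t=(xy-mu)@vt
        br=h[m][:,1]>110; s=abs(((xy-mu)@[-vt[1],vt[0]]))
        Qa=P[near((.54,.235),.11)&(P[:,2]>.012)&(P[:,2]<.06)]; ta=(Qa[:,:2]-mu)@vt; k=abs((Qa[:,:2]-mu)@[-vt[1],vt[0]])<.018; ta=ta[k]
        lo,hi=np.percentile(ta,[.5,99.5]); print(n,"nip yaw",np.degrees(np.arctan2(vt[1],vt[0])).round(2),"len",(hi-lo).round(4),"tail",(mu+vt*lo).round(4),"nose",(mu+vt*hi).round(4),"collar mid", (mu+vt*(hi-.09)).round(4),(mu+vt*(lo+.07)).round(4),"ztop98",np.percentile(Q[:,2],98).round(4), "brass mean t",t[br].mean().round(4), "z by t",[np.percentile(Q[abs(t-x)<.006][:,2],90).round(3) for x in np.arange(-.06,.07,.02) if (abs(t-x)<.006).sum()>5])
    g=(h[:,0]>40)&(h[:,0]<85)&(h[:,1]>80)
    m=g&near((.489,-.072),.125)&(P[:,2]>.026)&(P[:,2]<.034)
    d=P-[.489,-.072,0]; ly=-d[:,0]*np.sin(a)+d[:,1]*np.cos(a); lx=d[:,0]*np.cos(a)+d[:,1]*np.sin(a)
    for nm,mm in(("+y wall",m&(abs(ly-.063)<.008)&(abs(lx)<.1)),("-x wall",m&(abs(lx+.085)<.01)&(abs(ly)<.06)),("+x wall",m&(abs(lx-.087)<.01)&(abs(ly)<.06))):
        if mm.sum()>8:
            f=cv2.fitLine(P[mm][:,:2].astype(np.float32),cv2.DIST_HUBER,0,.01,.01).ravel(); print(n,nm,mm.sum(),"yaw",np.degrees(np.arctan(f[1]/f[0])).round(2),"lx",np.percentile(lx[mm],[2,50,98]).round(4),"ly",np.percentile(ly[mm],[2,50,98]).round(4))
    y=(h[:,0]>17)&(h[:,0]<33)&(h[:,1]>120)&near((.55,-.055),.07)&(P[:,2]>.055)&(P[:,2]<.07)
    if y.sum()>20: print(n,"bridge",y.sum(),cv2.minAreaRect(P[y][:,:2].astype(np.float32)),"lx",np.percentile(lx[y],[1,99]).round(4),"ly",np.percentile(ly[y],[1,99]).round(4),"z",np.median(P[y][:,2]).round(4))
    o=(h[:,0]<14)&(h[:,1]>150)&(h[:,2]>100)&near((.471,-.008),.04)
    if o.sum()>8: print(n,"catch",o.sum(),"lx",np.percentile(lx[o],[2,50,98]).round(4),"ly",np.percentile(ly[o],[2,98]).round(4),"z",P[o][:,2].max().round(3))
E
python3 fit.py
```

```text
w0 nip yaw 55.0 len 0.1583 tail [0.4879 0.1831] nose [0.5787 0.3128] collar mid [0.5271 0.239 ] [0.5281 0.2404] ztop98 0.0429 brass mean t -0.0555 z by t [np.float64(0.037), np.float64(0.038), np.float64(0.043), np.float64(0.043), np.float64(0.037), np.float64(0.037), np.float64(0.038)]
w0 +y wall 197 yaw 16.19 lx [-0.0636  0.0355  0.0968] ly [0.0554 0.058  0.0596]
w0 +x wall 33 yaw 17.17 lx [0.0782 0.0876 0.0968] ly [0.0555 0.0584 0.0597]
w0 bridge 675 ((0.5672130584716797, -0.046840667724609375), (0.05252092331647873, 0.04686352610588074), 15.960994720458984) lx [0.0558 0.1081] ly [-0.02    0.0257] z 0.0618
w0 catch 71 lx [-0.0162 -0.0006  0.0159] ly [0.0653 0.0712] z 0.041
w1 nip yaw 44.08 len 0.092 tail [0.484  0.1828] nose [0.5501 0.2468] collar mid [0.4854 0.1842] [0.5343 0.2315] ztop98 0.0433 brass mean t -0.016 z by t [np.float64(0.037), np.float64(0.038), np.float64(0.038), np.float64(0.043), np.float64(0.041)]
w1 +y wall 232 yaw 16.34 lx [-0.0649  0.0257  0.0978] ly [0.0556 0.0575 0.0591]
w1 +x wall 36 yaw 15.3 lx [0.0777 0.0869 0.0964] ly [0.0558 0.0577 0.0592]
w1 bridge 1
[... 687 characters left out ...]
] z 0.0597
scene0 catch 35 lx [-0.014   0.      0.0144] ly [0.0565 0.0678] z 0.043
side0 nip yaw 55.21 len 0.161 tail [0.4891 0.178 ] nose [0.581  0.3102] collar mid [0.5296 0.2363] [0.529  0.2355] ztop98 0.0443 brass mean t -0.0501 z by t [np.float64(0.038), np.float64(0.038), np.float64(0.043), np.float64(0.043), np.float64(0.043), np.float64(0.039), np.float64(0.037)]
side0 +y wall 71 yaw 16.38 lx [-0.0548  0.009   0.095 ] ly [0.0551 0.0571 0.0629]
side0 bridge 293 ((0.5682104825973511, -0.05037127807736397), (0.05611499026417732, 0.05599815025925636), 17.862075805664062) lx [0.0549 0.1087] ly [-0.0277  0.0253] z 0.062
side0 catch 36 lx [-0.0148  0.0015  0.0207] ly [0.0602 0.097 ] z 0.046
```

```bash
python3 - <<'E'
from h import *
a=np.deg2rad(16.05); O=np.array([.509,-.070])
for n in("w0","w1"):
    c=dict(np.load(f"{n}.npz")); P=cloud(c).reshape(-1,3); h=cv2.cvtColor(c["img"],cv2.COLOR_BGR2HSV).reshape(-1,3).astype(int)
    d=P[:,:2]-O; lx=d[:,0]*np.cos(a)+d[:,1]*np.sin(a); ly=-d[:,0]*np.sin(a)+d[:,1]*np.cos(a)
    print(n,"bg",np.median(P[(abs(lx)<.3)&(ly>.1)&(ly<.3)][:,2]))
    g=(h[:,0]>40)&(h[:,0]<85)&(h[:,1]>80)&(abs(lx)<.13)
    m=g&(P[:,2]>.026)&(P[:,2]<.034)
    for y in np.arange(-.06,.07,.01):
        s=m&(abs(ly-y)<.005)
        if s.sum()>3: print("row y",y.round(3),np.sort(lx[s])[[0,1,2,-3,-2,-1]].round(4),s.sum())
    s=m&(ly>.04); print("wall y range",np.percentile(ly[s],[1,50,99]).round(4))
    f=g&(P[:,2]>.004)&(P[:,2]<.013)&(abs(ly)<.055)&(abs(lx)<.1); print("floor",f.sum(),np.percentile(lx[f],[1,99]).round(4),np.percentile(ly[f],[1,99]).round(4),np.median(P[f][:,2]))
    L=g&(P[:,2]>.10)&(ly<-.05); print("lid lx",np.percentile(lx[L],[1,99]).round(4))
    y=(h[:,0]>17)&(h[:,0]<33)&(h[:,1]>120)&(P[:,2]>.055)&(P[:,2]<.07)&(abs(lx)<.12)&(abs(ly)<.06); print("bridge",np.percentile(lx[y],[1,99]).round(4),np.percentile(ly[y],[1,99]).round(4))
    o=(h[:,0]<14)&(h[:,1]>120)&(h[:,2]>60)&(abs(ly-.06)<.03)&(abs(lx)<.1)&(P[:,2]>.015); print("catch",np.percentile(lx[o],[1,99]).round(4),np.percentile(ly[o],[1,99]).round(4))
E
python3 -c "
import cv2
a=cv2.imread('pics/w1.png')[130:310,250:420];cv2.imwrite('pics/c1.png',cv2.resize(a,None,fx=3.2,fy=3.2))"
```

```text
w0 bg 0.46514795103701617
row y -0.04 [-0.0887 -0.0884 -0.0883 -0.0851 -0.085  -0.0848] 9
row y -0.03 [-0.0879 -0.0879 -0.0876 -0.0857 -0.0857 -0.0848] 8
row y -0.02 [-0.0878 -0.0875 -0.0874 -0.0853 -0.0852 -0.0851] 10
row y -0.01 [-0.0884 -0.0873 -0.0868 -0.0854 -0.0854 -0.0851] 9
row y 0.0 [-0.0885 -0.0883 -0.0879 -0.0864 -0.0863 -0.0862] 9
row y 0.01 [-0.0881 -0.0874 -0.0874 -0.0855 -0.0854 -0.0852] 10
row y 0.02 [-0.0887 -0.0871 -0.087  -0.0852 -0.0851 -0.0851] 10
row y 0.03 [-0.0883 -0.0882 -0.0881  0.0872  0.0872  0.0872] 17
row y 0.04 [-0.088  -0.0877 -0.0876  0.0871  0.0871  0.0871] 17
row y 0.05 [-0.0885 -0.0872 -0.0868  0.0884  0.0885  0.0886] 24
row y 0.06 [-0.0885 -0.0868 -0.0867  0.0867  0.0884  0.0885] 220
wall y range [0.0416 0.061  0.063 ]
floor 2392 [-0.0851  0.0794] [-0.0542  0.0456] 0.007799092087855453
lid lx [-0.087  0.086]
bridge [0.0361 0.0883] [-0.0168  0.0289]
catch [-0.0379 -0.0028] [0.0652 0.075 ]
w1 bg 4.859884689356608e-05
row y -0.06 [-0.0886 -0.0871 -0.0871  0.0862  0.0862  0.0864] 266
row y -0.05 [-0.0886 -0.0885 -0.0883  0.0873  0.0877  0.0879] 27
row
[... 213 characters left out ...]
0.0887 -0.0871 -0.0852 -0.0852 -0.0851] 13
row y 0.0 [-0.0885 -0.0885 -0.0882 -0.0852 -0.0851 -0.085 ] 15
row y 0.01 [-0.0881 -0.088  -0.088  -0.0861 -0.086  -0.086 ] 12
row y 0.02 [-0.0877 -0.0876 -0.0876 -0.0857 -0.0857 -0.0856] 10
row y 0.03 [-0.0873 -0.0873 -0.0873  0.0864  0.0864  0.0868] 18
row y 0.04 [-0.0887 -0.0886 -0.0884  0.0861  0.0863  0.0876] 29
row y 0.05 [-0.0882 -0.0882 -0.0881  0.0872  0.0872  0.0875] 26
row y 0.06 [-0.088  -0.0877 -0.0877  0.087   0.0871  0.0872] 268
wall y range [0.0412 0.0597 0.0625]
floor 3731 [-0.0846  0.0818] [-0.0537  0.0542] 0.007929590142238152
lid lx [-0.0871  0.0869]
bridge [0.0348 0.0881] [-0.0309  0.0283]
catch [-0.0379 -0.0021] [0.0641 0.0828]
```

View pics/c1.png

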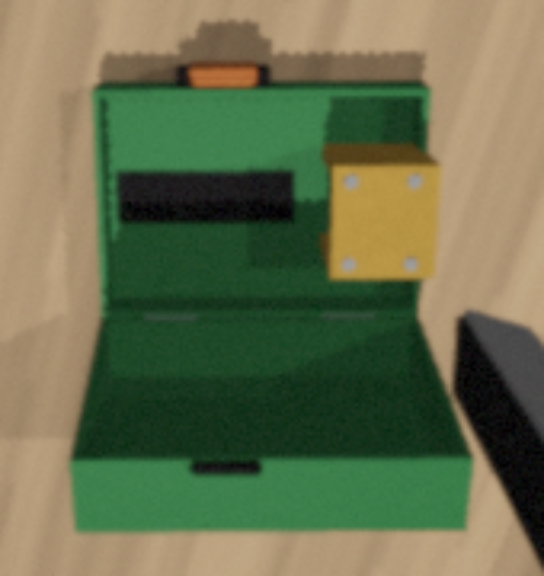

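The crop shows the tray at about (100–428, 85–310). The yellow bridge is at the right at (330–437, 160–280), a black strip lies on the floor at (120–293, 172–220), and the lid is open at the bottom. The case frame is consistent across views. Next I'll push the lid further back and check IK for the whole plan.

```bash
cat >> h.py <<'E'
CA=np.deg2rad(16.05); CR=R.from_euler("z",CA).as_matrix(); CO=np.array([.509,-.070,0])+CR@[0,-.0013,0]
def W(p): return CO+CR@np.array(p,float)
def tool(nose,tilt,s=1,dz=.004):   # nose point of nipple in case frame, tilt deg nose-down -> TCP pos, quat
    t=np.deg2rad(tilt); nx=np.array([np.cos(t),0,-np.sin(t)]); nz=np.array([np.sin(t),0,np.cos(t)])
    p=np.array(nose)-.09*nx-(.019-dz)*nz
    x=s*nx; z=-nz; M=CR@np.column_stack([x,np.cross(z,x),z]); return W(p),q(M)
def lidline(cam):
    c=camera(cam); P=(cloud(c).reshape(-1,3)-CO)@CR; h=cv2.cvtColor(c["img"],cv2.COLOR_BGR2HSV).reshape(-1,3).astype(int)
    g=(h[:,0]>40)&(h[:,0]<85)&(h[:,1]>80)&(abs(P[:,0])<.07); m=g&(P[:,1]<-.07)&(P[:,2]>.04)&(P[:,1]>-.25)
    ys,zs=[],[]
    for z in np.arange(.045,.125,.01):
        k=m&(abs(P[:,2]-z)<.004)
        if k.sum()>10: ys.append(np.percentile(P[k,1],10)); zs.append(z)
    f=np.polyfit(zs,ys,1); return np.pi/2+np.arctan(-f[0]), P[m][:,2].max()
E
python3 - <<'E'
from h import *
print("lid",lidline("side"),lidline("scene"))
for s in(1,-1):
    yaw=np.deg2rad(55)+(0 if s==1 else np.pi)
    print(s,inverse_kinematics((.528,.239,.006),q(down(yaw))),[inverse_kinematics(*tool(n,t,s)) for n,t in(((.01,0,.06),11.5),((.078,0,.027),11.5),((.085,0,.029),0))])
move_gripper(0)
rot=read_state()["tool_rot"]
move_linear(W((0,-.045,.25)),v=.25); move_linear(W((0,-.045,.137)),v=.2)
print(move_linear(W((0,-.106,.132)),v=.06,f_stop=20)); s=read_state(); print((s["eef_pos"]-CO)@CR,s["force"],s["t"])
print("lid",lidline("side"))
move_linear(W((0,-.05,.15)),v=.15); print("lid",lidline("side"))
move_linear(W((0,0,.25)),v=.25)
print("lid",lidline("side"),read_state()["t"])
E
```

```text
lid (np.float64(1.6918467657963476), np.float64(0.16399792192999207)) (np.float64(1.6892522138747916), np.float64(0.16258644714210424))
1 [ 3.61864764e-01  5.99346355e-01  1.59594690e+00 -4.44089210e-16
  9.46299398e-01  9.72730002e-01] [array([-0.23644161,  0.35101606,  1.83329767, -0.10885216,  1.13465047,
        1.10902724]), array([-0.1752816 ,  0.51977415,  1.67287258, -0.09703967,  1.13148718,
        1.16472867]), array([-2.14831047e-01,  4.62279316e-01,  1.79803415e+00, -4.44089210e-16,
        8.81279184e-01,  1.07583993e+00])]
-1 [ 3.61864764e-01  5.99346355e-01  1.59594690e+00 -4.44089210e-16
  9.46299398e-01 -2.16886265e+00] [array([-0.23644161,  0.35101606,  1.83329767, -0.10885216,  1.13465047,
       -2.03256541]), array([-0.1752816 ,  0.51977415,  1.67287258, -0.09703967,  1.13148718,
       -1.97686398]), array([-2.14831047e-01,  4.62279316e-01,  1.79803415e+00, -4.44089210e-16,
        8.81279184e-01, -2.06575272e+00])]
False
[ 1.10904862e-04 -1.05890345e-01  1.32205126e-01] [ 0.20235109 -0.18892645 -0.22564919] 6.875
lid (np.float64(2.1414583034987094), np.float64(0.32773344905992474))
lid (np.float64(2.1413227787602276), np.float64(0.34461099326120825))
lid (np.float64(2.140331905646434), np.float64(0.15310169691581987)) 8.1667h.py:27: RankWarning: Polyfit may be poorly conditioned
  f=np.polyfit(zs,ys,1); return np.pi/2+np.arctan(-f[0]), P[m][:,2].max()
h.py:27: RankWarning: Polyfit may be poorly conditioned
  f=np.polyfit(zs,ys,1); return np.pi/2+np.arctan(-f[0]), P[m][:,2].max()
h.py:27: RankWarning: Polyfit may be poorly conditioned
  f=np.polyfit(zs,ys,1); return np.pi/2+np.arctan(-f[0]), P[m][:,2].max()
```

Run:
```python
from h import *
yaw=np.deg2rad(55); r=q(down(yaw))
move_gripper(.094)
move_pose((.528,.239,.15),r); print(move_linear((.528,.239,.007),v=.12,f_stop=10))
move_gripper(0.03); s=read_state(); print(s["grip_width"],s["grip_force"],s["force"],s["eef_pos"],s["t"])
move_linear((.528,.239,.16),v=.12)
s=read_state(); print(s["grip_width"],s["force"],s["ft_torque"],s["t"])
# measure in hand from scene and side: axis slope
c={}
for n in("scene","side"):
    c=camera(n); P=cloud(c).reshape(-1,3); h=cv2.cvtColor(c["img"],cv2.COLOR_BGR2HSV).reshape(-1,3).astype(int)
    d=P-s["eef_pos"]; nx=np.array([np.cos(yaw),np.sin(yaw),0]); ny=np.array([-nx[1],nx[0],0]); t=d@nx; y=d@ny; z=d[:,2]
    m=(abs(y)<.025)&(z<.045)&(z>-.03)&(abs(t)<.12)
    print(n,"t",np.percentile(t[m],[.5,99.5]).round(4),[(x,np.percentile(z[m&(abs(t-x)<.004)],[5,95]).round(4).tolist()) for x in(-.06,-.045,-.03,.03,.045,.06,.075) if (m&(abs(t-x)<.004)).sum()>5])
cv2.imwrite("pics/grasp.png",camera("scene")["img"][60:280,200:480])
```

```text
False
0.041946674550627346 29.99939765461022 [ 0.26089614 -1.14130893  0.18997288] [0.52806612 0.2389816  0.00702434] 13.1167
0.042062165650967986 [ 0.4039401  -0.6825363  -5.84242143] [-0.06165374  0.06393211  0.04144399] 14.5417
scene t [-0.072   0.0874] [(-0.06, [0.0003, 0.0281]), (-0.045, [0.0023, 0.0287]), (-0.03, [0.009, 0.0277]), (0.03, [0.0023, 0.0262]), (0.045, [0.0041, 0.0302]), (0.06, [0.0063, 0.028]), (0.075, [0.0055, 0.0275])]
side t [-0.0713  0.0722] [(-0.06, [0.0008, 0.033]), (-0.045, [0.0054, 0.0314]), (-0.03, [0.013, 0.0321]), (0.045, [0.0244, 0.0299])]
```

View pics/grasp.png

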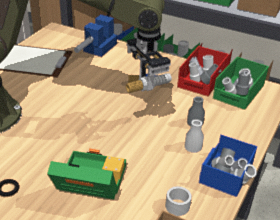

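The picture shows the nipple level in the jaws at about (150,83), the lid leaning back, and the neighbours undisturbed. Next is the insertion.

Run:
```python
from h import *
dz=.005; off=.002
T=lambda n,t: tool((n[0]+off,n[1],n[2]),t,1,dz)
move_pose(*T((-.02,0,.13),11.5))
def go(n,t,v,f): 
    p,r=T(n,t); st=move_linear(p,r,v=v,f_stop=f); s=read_state(); print(n,t,st,"err",((s["eef_pos"]-p)@CR).round(4),"F",(s["force"]@CR).round(1),"w",round(s["grip_width"],4),"t",s["t"]); return st
ok=True
for n,t,v in(((.005,0,.036),11.5,.12),((.042,0,.034),11.5,.06),((.079,0,.0275),11.5,.05)):
    if go(n,t,v,10): ok=False; break
print(ok)
cv2.imwrite("pics/ins.png",np.vstack([cv2.resize(camera("side")["img"][170:290,240:400],(640,480),interpolation=cv2.INTER_CUBIC)]))
```

```text
(0.005, 0, 0.036) 11.5 False err [ 0.0003 -0.0001  0.0005] F [ 0.2 -0.2 -4.7] w 0.0419 t 17.0
(0.042, 0, 0.034) 11.5 False err [-0.0002  0.0001 -0.0002] F [-0.2 -0.2 -5.3] w 0.0417 t 17.7667
(0.079, 0, 0.0275) 11.5 False err [-0.0001  0.      0.    ] F [ 0.2 -0.7 -4.5] w 0.0417 t 18.6667
True
```

View pics/ins.png

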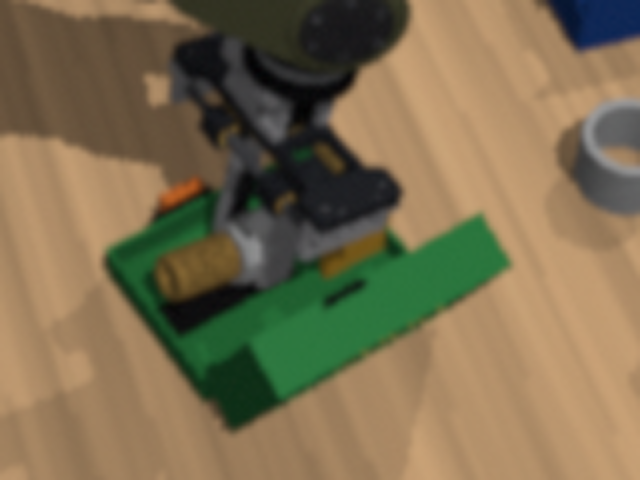

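The nose is under the bridge and the tail is raised, at about (170,285), inside the tray. Next I'll lower it, push it home and release.

Run:
```python
from h import *
dz=.005; off=.002
T=lambda n,t: tool((n[0]+off,n[1],n[2]),t,1,dz)
def go(n,t,v,f): 
    p,r=T(n,t); st=move_linear(p,r,v=v,f_stop=f); s=read_state(); print(n,t,st,"err",((s["eef_pos"]-p)@CR).round(4),"F",(s["force"]@CR).round(1),"w",round(s["grip_width"],4),"t",s["t"]); return st
go((.0805,0,.028),6,.03,12)
go((.0805,0,.0295),0,.03,10)
go((.090,0,.0295),0,.015,12)
s=read_state(); move_gripper(.060)
print((s["force"]@CR).round(1))
p=s["eef_pos"]; move_linear(p+[0,0,.13],v=.15); 
n=read_state(); print(n["t"],n["grip_width"])
c=camera("side"); 
for nm in("side","scene","wrist"):
    c=camera(nm); P=(cloud(c).reshape(-1,3)-CO)@CR; h=cv2.cvtColor(c["img"],cv2.COLOR_BGR2HSV).reshape(-1,3).astype(int)
    m=(abs(P[:,1])<.03)&(P[:,0]>-.09)&(P[:,0]<.034)&(P[:,2]>.025)&(P[:,2]<.06)&(h[:,1]<235)&~((h[:,0]>40)&(h[:,0]<85)&(h[:,1]>80))
    Q=P[m]; print(nm,len(Q)); 
    if len(Q)>50: print(Q[:,0].min().round(4),np.percentile(Q[:,0],[.5,2]).round(4),[(round(x,2),np.percentile(Q[abs(Q[:,0]-x)<.006][:,2],95).round(4),np.median(Q[abs(Q[:,0]-x)<.006][:,1]).round(4)) for x in np.arange(-.07,.034,.02) if (abs(Q[:,0]-x)<.006).sum()>5])
    cv2.imwrite(f"pics/rel_{nm}.png",c["img"])
cv2.imwrite("pics/rel.png",np.vstack([cv2.imread("pics/rel_side.png")[170:290,240:400].repeat(2,0).repeat(2,1), cv2.resize(cv2.imread("pics/rel_wrist.png"),(320,200))]))
```

```text
(0.0805, 0, 0.028) 6 False err [-0.0001 -0.0002  0.0004] F [-0.2 -0.6 -4.8] w 0.0417 t 19.15
(0.0805, 0, 0.0295) 0 False err [ 0.0001 -0.0001  0.0004] F [-0.6  0.1 -5.9] w 0.0416 t 19.5667
(0.09, 0, 0.0295) 0 True err [-0.0078  0.0002 -0.0005] F [-1.  -0.5  4.3] w 0.0417 t 19.9083
[-1.  -0.5  4.3]
21.4417 0.059953881419830574
side 492
-0.0766 [-0.0748 -0.0736] [(np.float64(-0.07), np.float64(0.0463), np.float64(-0.006)), (np.float64(-0.05), np.float64(0.0477), np.float64(-0.006)), (np.float64(-0.03), np.float64(0.0485), np.float64(-0.0069)), (np.float64(-0.01), np.float64(0.0525), np.float64(-0.009)), (np.float64(0.01), np.float64(0.0526), np.float64(-0.0089)), (np.float64(0.03), np.float64(0.0478), np.float64(-0.0072))]
scene 188
-0.0756 [-0.0751 -0.0731] [(np.float64(-0.07), np.float64(0.0458), np.float64(-0.0053)), (np.float64(-0.05), np.float64(0.0439), np.float64(-0.0065)), (np.float64(-0.03), np.float64(0.0473), np.float64(-0.0067)), (np.float64(-0.01), np.float64(0.0491), np.float64(-0.0083)), (np.float64(0.01), np.float64(0.0502), np.float64(-0.0071)), (np.float64(0.03), np.float64(0.0502), np.float64(-0.0023))]
wrist 3812
-0.0857 [-0.0754 -0.0727] [(np.float64(-0.07), np.float64(0.0453), np.float64(0.0001)), (np.float64(-0.05), np.float64(0.0453), np.float64(0.0006)), (np.float64(-0.03), np.float64(0.0495), np.float64(0.0001)), (np.float64(-0.01), np.float64(0.0504), np.float64(0.0002)), (np.float64(0.01), np.float64(0.0504), np.float64(0.0002)), (np.float64(0.03), np.float64(0.0456), np.float64(0.0002))]
```

View pics/rel.png

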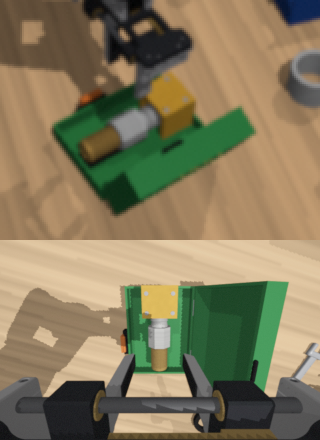

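The nipple lies flat and centred, with its tail at about −0.075 (home). The last stop was triggered by floor contact, so I'll nudge the tail with shut fingers to make sure.

Run:
```python
from h import *
move_gripper(0)
move_linear(W((-.110,0,.12)),q(CR@down(0)),v=.2)
move_linear(W((-.110,0,.036)),v=.12)
st=move_linear(W((-.076,0,.036)),v=.03,f_stop=10); s=read_state(); print(st,((s["eef_pos"]-CO)@CR).round(4),(s["force"]@CR).round(1),s["t"])
move_linear(W((-.112,0,.038)),v=.1); move_linear(W((-.112,0,.16)),v=.2)
c=camera("wrist"); P=(cloud(c).reshape(-1,3)-CO)@CR; h=cv2.cvtColor(c["img"],cv2.COLOR_BGR2HSV).reshape(-1,3).astype(int)
for nm in("side","scene"):
    c=camera(nm); P=(cloud(c).reshape(-1,3)-CO)@CR
    h=cv2.cvtColor(c["img"],cv2.COLOR_BGR2HSV).reshape(-1,3).astype(int)
    m=(abs(P[:,1])<.03)&(P[:,0]>-.09)&(P[:,0]<.034)&(P[:,2]>.025)&(P[:,2]<.06)&~((h[:,0]>40)&(h[:,0]<85)&(h[:,1]>80))
    Q=P[m]; print(nm,np.percentile(Q[:,0],[.5,2]).round(4),np.percentile(Q[abs(Q[:,0]+.065)<.008][:,2],95))
print(read_state()["t"])
# lid-closing IK checks
for ph in (2.0,1.7,1.4,1.0,.7,.4,.1,0):
    y=-.064+.12*np.cos(ph); z=.03+.12*np.sin(ph); print(ph,round(y,3),round(z,3))
```

```text
True [-0.0848  0.0003  0.0356] [-3.   0.2  2.1] 24.9917
side [-0.0744 -0.0738] 0.048106186852415606
scene [-0.074  -0.0711] 0.0442421139571599
26.325
2.0 -0.114 0.139
1.7 -0.079 0.149
1.4 -0.044 0.148
1.0 0.001 0.131
0.7 0.028 0.107
0.4 0.047 0.077
0.1 0.055 0.042
0 0.056 0.03
```

Run:
```python
from h import *
# orientation with closing line along case x
ks=[(abs(k[5]),y) for y in(CA+np.pi/2,CA-np.pi/2) for k in[inverse_kinematics(W((0,-.19,.2)),q(down(y)))] if k is not None]
r=q(down(min(ks)[1])); print(ks)
fp=lambda ph,ly,lz=.04: np.array([-.064+ly*np.cos(ph)-lz*np.sin(ph), .03+ly*np.sin(ph)+lz*np.cos(ph)])
wps=[(0,fp(p,.128)[0]-.008,.12) for p in(1.8,1.6)]+[(0,fp(p,.108)[0]-.008,fp(p,.108)[1]) for p in(1.45,1.2,.95,.7,.45,.25,.13)]
for p in wps+[(0,.041,.068)]: assert inverse_kinematics(W(p),r) is not None,p
move_linear(W((-.112,0,.26)),v=.3)
move_pose(W((0,-.20,.26)),r); move_linear(W((0,-.20,.12)),v=.2)
for p in wps:
    st=move_linear(W(p),v=.1,f_stop=30); s=read_state(); print(np.round(p,3),st,(s["force"]@CR).round(1),round(s["t"],2))
    if st: break
c=camera("side"); cv2.imwrite("pics/lid.png",c["img"][150:310,220:440].repeat(3,0).repeat(3,1))
```

```text
[(np.float64(0.7638434196330923), np.float64(1.8509216717399863)), (np.float64(2.377749233956701), np.float64(-1.2906709818498068))]
[ 0.   -0.14  0.12] False [ 0.5 -0.4 -0.4] 29.93
[ 0.    -0.116  0.12 ] False [-0.  -0.3  0.1] 30.32
[ 0.    -0.099  0.142] False [0.  0.8 0. ] 30.75
[ 0.    -0.07   0.145] False [ 0.  -0.2  0.1] 31.18
[ 0.    -0.042  0.141] False [-0.2 -0.3 -0.5] 31.62
[ 0.    -0.015  0.13 ] False [ 0.   0.1 -1.1] 32.05
[0.    0.008 0.113] False [-0.  -0.2  0.1] 32.48
[0.    0.023 0.095] False [ 0.2 -0.3 -0.4] 32.87
[0.    0.03  0.084] False [-0.4  0.6  0.3] 33.16
```

View pics/lid.png

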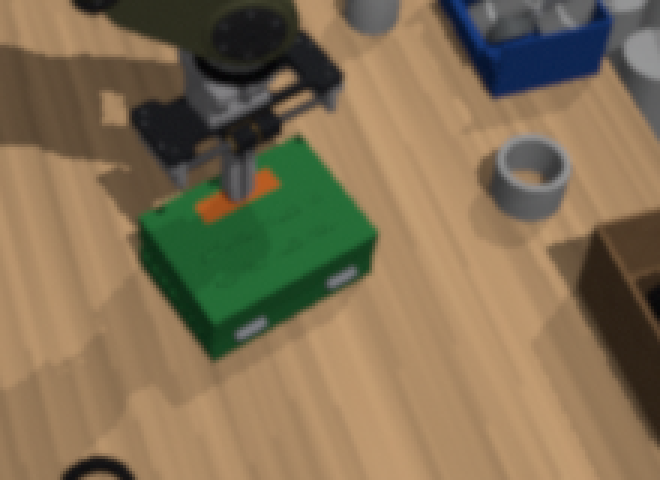

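The lid is down on its catch, with the fingers at the orange patch at about (240,195). Now I'll press.

Run:
```python
from h import *
def top(tag):
    c=camera("side"); P=(cloud(c).reshape(-1,3)-CO)@CR
    m=(P[:,0]>-.08)&(P[:,0]<.08)&(abs(P[:,1])<.062)&(P[:,2]>.05)&(P[:,2]<.085)
    Q=P[m]; f=np.linalg.lstsq(np.c_[Q[:,:2],np.ones(len(Q))],Q[:,2],rcond=None)[0]; print(tag,"slope y",f[1].round(4),"h",f[2].round(4))
top("before")
move_linear(W((0,.041,.088)),v=.05)
st=move_linear(W((0,.041,.067)),v=.02,f_stop=28); s=read_state(); print(st,((s["eef_pos"]-CO)@CR).round(4),(s["force"]@CR).round(1),s["t"])
hold(.3); top("pressed")
move_linear(W((0,.041,.16)),v=.15); move_linear(W((-.05,.05,.28)),v=.25); top("after"); s=read_state(); print(s["force"],s["t"])
```

```text
before slope y 0.1057 h 0.0773
True [0.0002 0.0412 0.0701] [-3.7  1.4 10.9] 34.5333
pressed slope y 0.0111 h 0.0702
after slope y 0.0076 h 0.0701
[-0.17127744 -0.06261523  0.03383746] 36.3583
```

```bash
python3 -c "
from h import *
hold(.5); print(close_job())"
```

```text
the job is handed in; nothing more can be done
None
```

The job is handed in: by my measurements the nipple lies flat, tail at about −75 mm so nose at the end stop. The lid is past its catch (about 0.01 rad, top at 70 mm), the arm is clear, and it took about 37 s; no verdict was returned.

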